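# Pull two wear plates from the slotted rack and pile them on the sloping rest

### The job

Make up a wear-plate set: slide the blue plate up out of the slotted rack and lean it flat against the back board of the sloping plywood rest, lower edge down on the ledge and centred, and let go; then pull out the orange plate and lay it squarely on the front of the blue one, also standing on the ledge, so that the two make one flush pile. When both are in place and released, press the green button on the grey post right down to confirm the pick. Leave the black and the white plate in the rack, and do not disturb the carton or the yellow bin.

Things in the scene. Friction and masses are not known exactly. Their poses are not given: they have to be found in the camera images.
- blue_plate: Blue plastic wear plate with four dark bolt holes, 8 x 120 x 130 mm (thick x wide x high), about 160 g, standing upright on edge in one of the four slots of the rack. Origin: middle of its lower edge; x is square to its flat face (thickness), y along its width, z up its height, so the middle of the top edge is at z = +130 mm.
- orange_plate: Orange plastic wear plate, same form: 8 x 120 x 130 mm (thick x wide x high), about 160 g, standing upright on edge in one of the four slots of the rack. Origin: middle of its lower edge; x is square to its flat face (thickness), y along its width, z up its height, so the middle of the top edge is at z = +130 mm.
- black_plate: Black plate of the same form and size, in another slot of the rack; stays there.
- white_plate: White plate of the same form and size, in another slot of the rack; stays there.
- rack: Fixed slotted rack, 210 (x) x 142 (y) x 80 mm high, yellow side walls, steel guides, dark floor 10 mm thick on which plates stand. Four slots 11 mm wide at x = -69, -23, 23, 69 mm; plate faces square to x. Guides reach 70 mm up from the floor, holding only 20 mm of each side edge (2.5 mm play each side); the top 60 mm of a plate is free. Origin: centre of underside, z up.
- cradle: Plywood back board, 130 mm wide, 75 mm high up its slope, leaning 30 degrees from vertical, with a ledge 56 mm deep square to it at its foot. Origin: middle of inner corner of board and ledge, 32 mm above the table; x square to the board (out and up), y along the ledge, z up the board. A plate home on the board has its origin at x = 4 mm, y = z = 0 and the same axes; one in front x = 12 mm.
- rest: The fixed sloping rest that carries the plywood board and ledge (cradle); dark base 170 x 140 x 10 mm on the table. Origin: near the base's middle, underside, z up; the board leans back towards -x, the robot's side, and the pile lies on the +x side. The ledge corner is at x = 10, z = 32 mm.
- post: Fixed grey post, 56 x 56 mm, 80 mm high on an 80 mm square foot, carrying the green button on top. Origin: centre of its underside.
- confirm_top (a point): Centre of the top of the round green push button (36 mm diameter) on the post; press straight down, 8 mm travel, about 4 N, springs back.
- confirm (a joint): Travel of the green button, m: 0 up, 0.008 fully down.
- carton: Small brown carton with a paper band, 90 x 62 x 50 mm, standing on the table; not to be moved. Origin: centre of its underside.
- bin: Yellow open parts bin with bolts, 120 x 100 x 60 mm, on the table; not to be moved. Origin: centre of its underside.
Not all that is in view belongs to the job. Leave any purple or red look-alike of the post alone.

How it is judged (in metres and radians):
On the way, in this order (a step that is already met when the one before it is completed fails the run):
1. the blue plate is held in the gripper, clear above the rack's guides (z of blue_plate in the frame of rack above 0.083 m and contact force between the fingers and blue_plate above 0.3 N), for 0.1 s.
2. the blue plate lies on the rest: flat on the back board, lower edge on the ledge, centred, released (x of blue_plate in the frame of cradle between 0 and 0.01 m and y of blue_plate in the frame of cradle between -0.012 and 0.012 m and z of blue_plate in the frame of cradle between -0.005 and 0.008 m and angle between the x axis of blue_plate and the x axis of cradle, either way round below 0.09 rad and angle between the y axis of blue_plate and the y axis of cradle, either way round below 0.09 rad and contact force between the fingers and blue_plate below 0.1 N and linear speed of blue_plate below 0.03 m/s), for 0.3 s.
3. the orange plate is held in the gripper, clear above the rack's guides (z of orange_plate in the frame of rack above 0.083 m and contact force between the fingers and orange_plate above 0.3 N), for 0.1 s.
4. the orange plate lies squarely on the blue one, on the ledge, released (x of blue_plate in the frame of cradle between 0 and 0.01 m and y of blue_plate in the frame of cradle between -0.012 and 0.012 m and z of blue_plate in the frame of cradle between -0.005 and 0.008 m and angle between the x axis of blue_plate and the x axis of cradle, either way round below 0.09 rad and angle between the y axis of blue_plate and the y axis of cradle, either way round below 0.09 rad and x of orange_plate in the frame of cradle between 0.007 and 0.02 m and z of orange_plate in the frame of cradle between -0.005 and 0.008 m and y of orange_plate in the frame of blue_plate between -0.01 and 0.01 m and angle between the x axis of orange_plate and the x axis of blue_plate, either way round below 0.09 rad and angle between the y axis of orange_plate and the y axis of blue_plate, either way round below 0.09 rad and contact force between the fingers and orange_plate below 0.1 N and linear speed of orange_plate below 0.03 m/s), for 0.3 s.
5. the green button is pressed down (value of joint confirm above 0.005 m), for 0.04 s.
At the end, for the whole second after the job is handed in: Blue plate home on the rest: 0-10 mm out, 12 mm sideways, -5 to 8 mm up, 0.09 rad. Orange in front: origin 7-20 mm out, same height, sides within 10 mm and 0.09 rad of the blue. Both released, at rest; button up; black and white plates within 15 mm of their start (all of step 4 and contact force between the fingers and blue_plate below 0.1 N and linear speed of blue_plate below 0.03 m/s and value of joint confirm below 0.003 m and distance of each of black_plate, white_plate from where it was at the start of the episode below 0.015 m); the robot touches nothing.
It fails at once if the black or the white plate is moved more than 25 mm (distance of any of black_plate, white_plate from where it was at the start of the episode above 0.025 m).
It fails at once if the carton or the yellow bin is moved more than 20 mm (distance of any of carton, bin from where it was at the start of the episode above 0.02 m).
It also fails if it takes over 70 s, if anything falls off the work surface, if the arm or the gripper's body presses on something with over 40 N, if the wrist force passes 120 N, or if a joint passes its speed limit or range.

### The arm

A 6-joint arm with a two-finger parallel gripper is mounted at the origin on the work surface. World frame = base frame: x ahead of the robot, y to its left, z up, the work surface at z = 0. Lengths are in mm, angles in rad, forces in N, time in s.
With the tool pointing down it reaches from about 275 to 825 mm from the base axis. Payload 5.2 kg.
Tool frame: the origin (TCP) lies midway between the tips of the shut fingers; the grasp point (between the pads) lies 19 mm behind it; z points along the fingers, y is the line along which they close (so a half turn about z gives the same grasp; the last joint's range is limited). The gripper opens to 93 mm and grips with 3 to 60 N. Pads are 15 mm wide; open, the fingers measure 128 mm over their backs; the gripper's body (75 mm by 188 mm) begins 65 mm behind the grasp point.
Start: joints at [1.082, 0.259, 1.535, -0, 1.348, -0.203], TCP at [155.036, 527.701, 218.653] pointing down, gripper open.
Joint ranges: [-3.14, 3.14], [-0.91, 2.08], [0.19, 2.58], [-1.22, 4.36], [0.22, 2.71], [-3.12, 3.12]. Speed limits (rad/s): [2.57, 2.57, 3.14, 3.14, 3.14, 3.14].

### API

Orientations are given as a rotation vector (axis times angle).
In Python, from rig import env gives the robot as it stands.
- The arm moves only by the tool send_rows, never from a script. Its argument "plan" is text: rows parted by semicolons, each of 4 numbers parted by spaces: the shift along the tool's x, y, z in m, then the turn about the tool's z in rad. A call has 1 to 12 rows; each row shifts and turns the commanded pose from where the row before left it, along the tool's axes as they then stand; what a row does not reach is not made up. A row lasts 1/10 s, in which the tool goes at most 50 mm and 8.59 degrees, less where a joint would pass 70% of its speed; a pose out of reach is approached as far as the arm can. A call is refused whole if a number of a shift passes 0.05 or a number of a turn 0.15, either way. A call with a gripper value outside its range is refused whole. "jaw" is the finger opening in m, from 0 to 0.093, set as the call begins (left out, the last holds). The fingers move at their own pace and stop on an object; the grip force is fixed at half the most. Time passes only in rows, so rows that do not move let the fingers close. It gives the time, the measured TCP pose, the force, the opening and the grip force at its end, in the units of the state.
- env.observe(): the state, without advancing time (a new reading comes with each control period).
- env.get_image(name): name is "scene" or "top" or "wrist"; returns (picture, depth): 384x512x3 uint8, red, green, blue; 384x512 float32, mm along the optical axis (not along the pixel's ray), 0 where there is no reading.
- env.calibration(name): a dict with "intrinsics" (3x3 intrinsics, pixels), "cam_to_world" (4x4, takes a point from camera to world coordinates); the wrist camera has in their place "tool_from_camera" (4x4, takes a point from camera to tool coordinates, whose origin is the TCP and whose axes are the flange's). Camera axes: x right, y up, looking along -z (the intrinsics and any distortion apply to the point x, -y, -z); pixel columns grow to the right and rows downward; lengths in mm; the calibration is good to about 2 mm. A picture is of the moment at which its call begins: read the wrist's pose just before it. calibration takes no time and is no camera call.
- env.hand_in(): hands the job in; it is judged then, once.
The state is a dict: "time": time; "qpos": joint angles; "qd": joint speeds; "joint_efforts": joint torques, N m; "tcp_pos": TCP position; "orientation": TCP orientation; "contact_force": force on the tool from outside, world axes, zero at the start; "torque": the same for the moment, N m; "finger_gap": opening from 0.0 (shut) to 1.0 (fully open); "gripper_force": force on a finger pad.
Only numpy, scipy, OpenCV 4.12 (cv2) and the standard library are available. Lean on these libraries where they do the work, as an engineer would, in place of code of your own. Each camera call takes 0.05 s, during which the arm holds its last target. There are 200 camera calls.

## Working session

There is one attempt and no reset: what is moved stays moved. The work goes in short steps, Python scripts to look and compute and a tool call to move; the robot and the scene stay as the last step left them, time stands still between calls to the robot, and variables do not carry over. Pictures are saved under pics/ and viewed, at most 10 in all, crops included, and the job is handed in when it is done.

Besides the shell and the picture viewer there is one more tool, called after "Request:" as name(argument=value, ...) on one line, values as JSON. send_rows: Moves the arm, as the interface text tells. Its arguments: {"type":"object","properties":{"plan":{"type":"string"},"jaw":{"type":"number"}},"required":["plan"]}

```bash
ls; mkdir -p pics; cat > h.py <<'E'
import numpy as np, cv2
from rig import env
from scipy.spatial.transform import Rotation as R
def snap(n,f=None):
    im,d=env.get_image(n)
    if f: cv2.imwrite('pics/'+f,im[:,:,::-1])
    return im,d
def pts(n,d,T=None):
    c=env.calibration(n);K=np.array(c['intrinsics']);M=np.array(c['cam_to_world']) if T is None else T
    v,u=np.mgrid[:d.shape[0],:d.shape[1]]
    P=np.stack([(u-K[0,2])/K[0,0]*d,-(v-K[1,2])/K[1,1]*d,-d],-1)
    return P@M[:3,:3].T+M[:3,3]
E
python3 - <<'E'
from h import *
s=env.observe();print(s)
for n in('scene','top'):
    im,d=snap(n,n+'0.png');np.savez(n+'0.npz',im=im,d=d)
    print({k:np.round(v,3).tolist() if not isinstance(v,str) else v for k,v in env.calibration(n).items()}, (d==0).mean())
E
```

```text
pics
{'time': 0.0, 'qpos': array([ 1.08218568e+00,  2.59283712e-01,  1.53606777e+00, -1.30088072e-05,
        1.34801152e+00, -2.02792468e-01]), 'qd': array([-8.32716161e-04,  6.28107520e-04,  6.94980892e-04, -6.90107240e-04,
        3.90062446e-05, -3.13942683e-04]), 'joint_efforts': array([-2.53497537e-04, -4.37293446e+01, -2.84000623e+01,  7.18322536e-02,
        4.13597119e-02, -1.71367860e-04]), 'tcp_pos': array([154.78443036, 527.20076771, 217.85577487]), 'orientation': array([-4.47347136e-01, -3.10898443e+00,  2.62258526e-03]), 'contact_force': array([ 0.56615441,  0.04664296, -0.95171193]), 'torque': array([ 0.06470043, -0.01745983,  0.05632333]), 'gripper_force': 0.0, 'finger_gap': 1.0005451762342323}
{'intrinsics': [[485.395, 0.0, 251.968], [0.0, 485.395, 181.681], [0.0, 0.0, 1.0]], 'cam_to_world': [[0.463, -0.58, 0.67, 1269.08], [0.886, 0.322, -0.334, -271.097], [-0.022, 0.748, 0.663, 835.063], [0.0, 0.0, 0.0, 1.0]]} 0.004109700520833333
{'intrinsics': [[470.968, 0.0, 266.046], [0.0, 470.968, 197.242], [0.0, 0.0, 1.0]], 'cam_to_world': [[-0.025, 0.991, -0.13, 383.977], [-1.0, -0.024, 0.015, 83.813], [0.012, 0.13, 0.991, 1174.986], [0.0, 0.0, 0.0, 1.0]]} 0.004007975260416667
```

```bash
python3 -c "
import cv2
cv2.imwrite('pics/both0.png',cv2.resize(cv2.vconcat([cv2.imread('pics/scene0.png'),cv2.imread('pics/top0.png')]),(400,600)))"
```

```text
(no output)
```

View pics/top0.png

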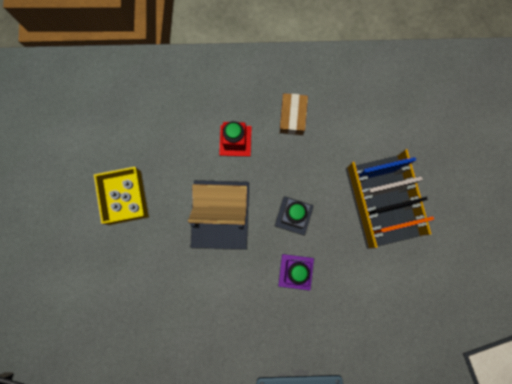

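View pics/scene0.png

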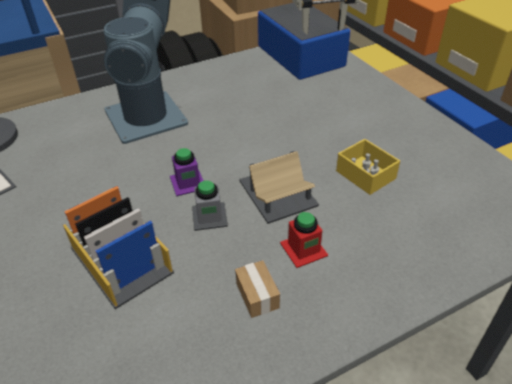

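The top view shows the rack at about (393,200), with blue in its far slot and orange in the near slot. The rest is at (219,215) and the grey post at (296,212), with the purple and red decoys beside it. Next I'll measure these with depth.

```bash
cat > m.py <<'E'
from h import *
def hsvmask(im,lo,hi): return cv2.inRange(cv2.cvtColor(im,cv2.COLOR_RGB2HSV),lo,hi)>0
for n in('top','scene'):
    z=np.load(n+'0.npz');im,d=z['im'],z['d'];P=pts(n,d)
    tbl=P[(d>0)&(np.abs(P[...,2])<15)];print(n,'table z',np.median(tbl[:,2]).round(1),tbl[:,2].std().round(2))
    reg=(P[...,0]>150)&(P[...,0]<700)&(P[...,1]<350)&(P[...,1]>-400)&(P[...,2]>5)
    for nm,lo,hi in(('blue',(108,150,60),(125,255,255)),('orange',(5,180,150),(14,255,255))):
        m=hsvmask(im,lo,hi)&reg&(P[...,1]<-50)
        if not m.sum(): print(nm,'none');continue
        Q=P[m];zt=np.percentile(Q[:,2],98);t=Q[(Q[:,2]>128)&(Q[:,2]<150)][:, :2].astype(np.float32)
        print(n,nm,m.sum(),'ztop',zt.round(1))
        if len(t)>10:
            r=cv2.minAreaRect(t);print('  rect',np.round(r[0],1),np.round(r[1],1),round(r[2],1))
            vx,vy,x0,y0=cv2.fitLine(t,cv2.DIST_HUBER,0,.01,.01).ravel();s=(t-[x0,y0])@[vx,vy]
            print('  line dir deg',np.degrees(np.arctan2(vy,vx)).round(2),'ends',s.min().round(1),s.max().round(1),'mid',np.round([x0+vx*(s.min()+s.max())/2,y0+vy*(s.min()+s.max())/2],1))
    m=hsvmask(im,(10,60,60),(24,220,255))&reg&(P[...,0]<480)&(P[...,1]>60)&(P[...,1]<280)
    Q=P[m&(P[...,2]>25)&(P[...,2]<110)];print(n,'wood',len(Q),Q.min(0).round(),Q.max(0).round())
    np.save('wood_'+n,Q)
    m=hsvmask(im,(50,120,60),(85,255,255))&reg
    k,l,st,c=cv2.connectedComponentsWithStats(m.astype(np.uint8))
    for i in range(1,k):
        if st[i,4]>60:
            Q=P[l==i];zt=np.percentile(Q[:,2],90);T=Q[Q[:,2]>zt-4];print('green',c[i].round(),st[i,4],'z',zt.round(1),'ctr',((T.min(0)+T.max(0))/2).round(1),(T.max(0)-T.min(0)).round(1))
E
python3 m.py
```

```text
top table z 0.2 3.08
top blue 242 ztop 144.1
  rect [ 586.8 -212.1] [  8.7 118. ] 12.0
  line dir deg -77.43 ends -56.6 61.4 mid [ 586.1 -212.3]
top orange 177 ztop 144.6
  rect [ 453.1 -242.7] [  6.9 116.8] 12.4
  line dir deg -77.56 ends -57.2 59.6 mid [ 452.9 -242.7]
top wood 285 [465. 119.  33.] [480. 245. 100.]
green [233. 130.] 188 z 107.0 ctr [683.  140.3 106.1] [32.7 32.9  6.2]
green [296. 211.] 211 z 107.0 ctr [444.4  32.5 639. ] [ 120.9  102.6 1071.9]
green [299. 273.] 224 z 106.2 ctr [358.6  31.5 638.6] [  50.8  104.6 1072.8]
scene table z 0.9 2.83
scene blue 2057 ztop 141.4
  rect [ 588.7 -211. ] [  9.8 115.9] 12.4
  line dir deg -77.94 ends -60.5 55.5 mid [ 589.9 -210.7]
scene orange 41 ztop 140.6
  rect [ 455.4 -241.4] [  5.6 111.3] 11.8
  line dir deg -77.76 ends -62.8 48.5 mid [ 455.5 -241.4]
scene wood 275 [470. 118.  57.] [480. 248. 100.]
green [183. 154.] 129 z 105.8 ctr [353.2  -2.8 104.5] [31.7 31.7  5.3]
green [206. 187.] 162 z 105.8 ctr [492.6  -2.1 105.4] [31.6 34.5  7.1]
green [305. 219.] 176 z 106.2 ctr [685.3 140.6 105.7] [28.6 33.2  6.5]
```

```bash
cat > w.py <<'E'
from h import *
from m import hsvmask
a=np.radians(30)
for n in('top','scene'):
    z=np.load(n+'0.npz');im,d=z['im'],z['d'];P=pts(n,d)
    reg=(P[...,0]>380)&(P[...,0]<620)&(P[...,1]>90)&(P[...,1]<270)
    m=hsvmask(im,(8,50,50),(26,230,255))&reg&(P[...,2]>22)&(P[...,2]<115)
    Q=P[m];print(n,len(Q),Q.min(0).round(),Q.max(0).round())
    # split: board = points with height falling with x ; two-plane fit iteratively
    xc=Q[np.argmin(Q[:,2]),0]
    L=Q[:,0]>xc
    for it in range(20):
        A=np.c_[Q[:,:2],np.ones(len(Q))]
        b=np.linalg.lstsq(A[~L],Q[~L,2],rcond=None)[0];l=np.linalg.lstsq(A[L],Q[L,2],rcond=None)[0]
        eb=np.abs(A@b-Q[:,2])/np.hypot(1,np.hypot(*b[:2]));el=np.abs(A@l-Q[:,2])/np.hypot(1,np.hypot(*l[:2]))
        L=el<eb
    print('board',b.round(3),(~L).sum(),eb[~L].std().round(2),'ledge',l.round(3),L.sum(),el[L].std().round(2))
    nb=np.r_[-b[:2],1]/np.linalg.norm(np.r_[-b[:2],1]);print(' board normal',nb.round(3),'yaw',np.degrees(np.arctan2(nb[1],nb[0])).round(2),'lean',np.degrees(np.arcsin(nb[2])).round(1))
    for y in (120,182,245):
        x=(l[2]-b[2]+(l[1]-b[1])*y)/(b[0]-l[0]);print('  corner at y',y,'x',x.round(1),'z',(b[0]*x+b[1]*y+b[2]).round(1))
    B=Q[~L];r=cv2.minAreaRect(B[:,:2].astype(np.float32));print(' board rect',np.round(r[0],1),np.round(r[1],1),r[2])
    r=cv2.minAreaRect(Q[:,:2].astype(np.float32));print(' wood rect',np.round(r[0],1),np.round(r[1],1),r[2])
E
python3 w.py | grep -v -e green -e rect\\[ | tail -22
```

```text
rect [ 588.7 -211. ] [  9.8 115.9] 12.4
  line dir deg -77.94 ends -60.5 55.5 mid [ 589.9 -210.7]
scene orange 41 ztop 140.6
  rect [ 455.4 -241.4] [  5.6 111.3] 11.8
  line dir deg -77.76 ends -62.8 48.5 mid [ 455.5 -241.4]
scene wood 275 [470. 118.  57.] [480. 248. 100.]
top 2105 [463. 114.  27.] [564. 246. 100.]
board [-1.52800e+00  7.80000e-02  8.02826e+02] 931 1.52 ledge [ 5.32000e-01 -3.20000e-02 -2.33322e+02] 1174 1.45
 board normal [ 0.836 -0.043  0.547] yaw -2.92 lean 33.2
  corner at y 120 x 509.5 z 33.9
  corner at y 182 x 512.8 z 33.6
  corner at y 245 x 516.2 z 33.4
 board rect [492.4 181.3] [130.4  51.7] 86.2826919555664
 wood rect [515.3 179.9] [130.4  97.5] 86.2826919555664
scene 2039 [466. 114.  23.] [568. 250. 100.]
board [-1.6470e+00  8.9000e-02  8.5976e+02] 1475 1.41 ledge [ 4.46000e-01 -2.80000e-02 -1.87343e+02] 564 1.97
 board normal [ 0.854 -0.046  0.518] yaw -3.1 lean 31.2
  corner at y 120 x 506.9 z 35.4
  corner at y 182 x 510.4 z 35.2
  corner at y 245 x 513.9 z 35.0
 board rect [490.8 182.6] [134.3  47.9] 89.42677307128906
 wood rect [514.9 181.9] [133.8 100.5] 87.1044692993164
```

Request:
send_rows(plan="0 0 0 0.15;0 0 0 0.15;0 0 0 0.15;0 0 0 0.15;0 0 0 0.15;0 0 0 0.15;0 0 0 0.15;0 0 0 0.018;-0.045 0.0146 0 0;-0.045 0.0146 0 0;-0.045 0.0146 0 0;-0.045 0.0146 0 0", jaw=0.03)

```text
time: 1.3
tcp_pos: [251.1, 362.9, 218.5]
orientation: [1.962, 2.454, -0.0]
contact_force: [0.6, -0.5, 1.3]
finger_gap: 0.32
gripper_force: 0.0
```

Request:
send_rows(plan="-0.045 0.0146 0 0;-0.045 0.0146 0 0;-0.045 0.0146 0 0;-0.045 0.0146 0 0;-0.045 0.0146 0 0;-0.045 0.0146 0 0;-0.045 0.0146 0 0;-0.045 0.0146 0 0;-0.045 0.0146 0 0;-0.045 0.0146 0 0;-0.045 0.0146 0 0;-0.045 0.0146 0 0")

```text
time: 2.5
tcp_pos: [538.7, -127.0, 218.4]
orientation: [-1.963, -2.452, -0.0]
contact_force: [1.1, 0.6, 0.1]
finger_gap: 0.323
gripper_force: 0.0
```

```bash
cat >> h.py <<'E'
def st():
    s=env.observe();r=R.from_rotvec(s['orientation']).as_matrix();p=s['tcp_pos']
    yaw=np.degrees(np.arctan2(r[1,1],r[0,1]))
    print('t',round(s['time'],2),'p',p.round(1),'tool-y yaw',yaw.round(2),'zax',r[:,2].round(3),'F',s['contact_force'].round(1),'gap',(s['finger_gap']*93).round(1),'grip',round(s['gripper_force'],1));return p,r,s
def go(p,r,tgt): print('shift mm tool', (r.T@(np.array(tgt)-p)).round(1))
def wrist(f=None):
    p,r,s=st();im,d=snap('wrist',f);T=np.eye(4);T[:3,:3]=r;T[:3,3]=p
    return im,d,pts('wrist',d,T@np.array(env.calibration('wrist')['tool_from_camera'])),p,r
E
python3 - <<'E'
from h import *
im,d,P,p,r=wrist('w1.png');go(p,r,[587.5,-211.5,220])
print(np.round(env.calibration('wrist')['tool_from_camera'],2))
E
```

```text
Traceback (most recent call last):
  File "h.py", line 19, in wrist
    p,r,s=st();im,d=snap('wrist',f);T=np.eye(4);T[:3,:3]=r;T[:3,3]=p
          ~~^^
  File "h.py", line 16, in st
    print('t',round(s['time'],2),'p',p.round(1),'tool-y yaw',yaw.round(2),'zax',r[:,2].round(3),'F',s['contact_force'].round(1),'gap',(s['finger_gap']*93).round(1),'grip',round(s['gripper_force'],1));return p,r,s
                                                                                                                                      ^^^^^^^^^^^^^^^^^^^^^^^^^^
AttributeError: 'float' object has no attribute 'round'
```

```bash
sed -i "s/(s\['finger_gap'\]\*93).round(1)/round(float(s['finger_gap'])*93,1)/" h.py
cat > b.py <<'E'
from h import *
from scipy.spatial.transform import Rotation as R
def edge(im,d,P,lo,hi,zr=(125,152)):
    m=(cv2.inRange(cv2.cvtColor(im,cv2.COLOR_RGB2HSV),lo,hi)>0)&(d>0)&(P[...,2]>zr[0])&(P[...,2]<zr[1])
    t=P[m];print('n',len(t),'z',np.percentile(t[:,2],[5,50,95]).round(1))
    r=cv2.minAreaRect(t[:,:2].astype(np.float32));print(' rect',np.round(r[0],1),np.round(r[1],1),round(r[2],1))
    vx,vy,x0,y0=cv2.fitLine(t[:,:2].astype(np.float32),cv2.DIST_HUBER,0,.01,.01).ravel();print(' dir',np.degrees(np.arctan2(vy,vx)).round(2),'c',round(x0,1),round(y0,1))
BL=((105,130,40),(125,255,255));OR=((3,150,100),(16,255,255))
E
python3 - <<'E'
from b import *
im,d,P,p,r=wrist('w1.png');go(p,r,[587.5,-211.5,220])
print(np.round(env.calibration('wrist')['tool_from_camera'],2))
for c in(BL,OR):
    try: edge(im,d,P,*c)
    except Exception as e: print(e)
E
```

```text
t 2.5 p [ 538.7 -127.   218.4] tool-y yaw 12.63 zax [-0.  0. -1.] F [1.1 0.6 0.1] gap 30.0 grip 0.0
shift mm tool [-93.1  29.2  -1.6]
[[   0.      0.96    0.27   74.24]
 [   1.     -0.     -0.     -0.22]
 [  -0.      0.27   -0.96 -166.79]
 [   0.      0.      0.      1.  ]]
n 282 z [130.8 140.5 141.6]
 rect [ 588.8 -225.3] [ 8.1 90.4] 12.1
 dir -75.02 c 589.1 -231.9
n 123 z [125.7 133.2 140.9]
 rect [ 442.5 -195.1] [ 6.7 21.2] 11.5
 dir -77.22 c 444.9 -193.4
```

View pics/w1.png

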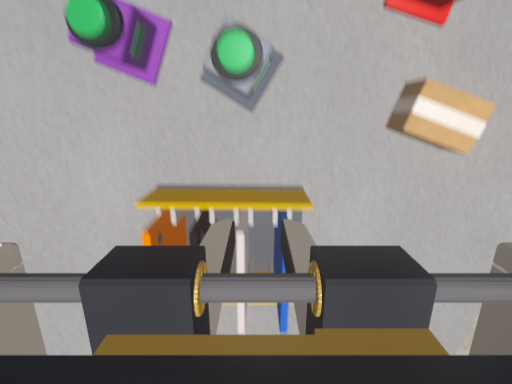

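The wrist view shows the blue top edge near column 283, between the open fingers. It measures 8.1 mm thick at z 140.5, and the spacing to orange matches. I'll go down and grip.

Request:
send_rows(plan="-0.031 0.0093 0 0;-0.031 0.0093 0 0;-0.031 0.0093 0 0;0 0 0 0;0 0 0.03 0;0 0 0.03 0;0 0 0.02 0;0 0 0.02 0;0 0 0.012 0;0 0 0.010 0;0 0 0 0")

```text
time: 3.65
tcp_pos: [584.7, -209.1, 95.5]
orientation: [-1.965, -2.448, 0.0]
contact_force: [-0.7, 0.5, 0.7]
finger_gap: 0.32
gripper_force: 0.0
```

Request:
send_rows(plan="0 0 0 0;0 0 0 0;0 0 0 0;0 0 0 0;0 0 0 0;0 0 0 0", jaw=0)

```text
time: 4.25
tcp_pos: [585.9, -210.2, 97.6]
orientation: [1.967, 2.448, 0.0]
contact_force: [0.0, 0.2, 6.1]
finger_gap: 0.081
gripper_force: 30.0
```

Request:
send_rows(plan="0 0 -0.01 0;0 0 -0.015 0;0 0 -0.015 0;0 0 -0.015 0;0 0 -0.015 0;0 0 -0.015 0;0 0 -0.015 0;0 0 -0.015 0;0 0 -0.015 0;0 0 0 0")

```text
time: 5.25
tcp_pos: [586.4, -210.4, 229.1]
orientation: [1.965, 2.446, 0.001]
contact_force: [-0.2, -0.1, -0.3]
finger_gap: 0.084
gripper_force: 30.0
```

```bash
python3 - <<'E'
from b import *
p,r,s=st()
c,sn=np.cos(np.radians(-3.1)),np.sin(np.radians(-3.1));h=np.array([c,sn]);C=np.array([511,181.])
im,d=snap('top');P=pts('top',d);edge(im,d,P,*BL,zr=(240,300))
im,d=snap('scene');P=pts('scene',d);np.savez('s1.npz',im=im,d=d);cv2.imwrite('pics/s1.png',im[:,:,::-1])
m=(cv2.inRange(cv2.cvtColor(im,cv2.COLOR_RGB2HSV),*BL)>0)&(P[...,2]>100)&(P[...,2]<300)&(P[...,0]>400)
Q=P[m];print('blue z range',np.percentile(Q[:,2],[1,99]).round(1),np.linalg.svd(Q-Q.mean(0))[2][2].round(3) if len(Q)<5000 else '')
E
```

```text
t 5.25 p [ 586.4 -210.4  229.1] tool-y yaw 12.44 zax [ 0.003 -0.002 -1.   ] F [-0.2 -0.1 -0.3] gap 7.8 grip 30.0
n 138 z [244.4 270.4 274.1]
 rect [ 578.7 -174.1] [ 8.6 43. ] 14.0
 dir -78.44 c 576.7 -172.1
blue z range [144.4 270.9] [ 0.977  0.212 -0.   ]
```

Request:
send_rows(plan="0 0 0 0.135;0 0 0 0.136;0.02 -0.005 0 0;0.043 -0.01 0 0;0.046 -0.01 0 0;0.046 -0.01 0 0;0.046 -0.01 0 0;0.046 -0.01 0 0;0.046 -0.01 0 0;0.043 -0.01 0 0;0.035 -0.008 0 0;0.017 -0.004 0 0")

```text
time: 6.55
tcp_pos: [517.0, 186.0, 225.8]
orientation: [-2.273, -2.166, 0.001]
contact_force: [0.9, -0.7, -0.8]
finger_gap: 0.084
gripper_force: 30.0
```

```bash
python3 - <<'E'
from b import *
p,r,s=st();go(p,r,[520.1,181.8,130])
im,d=snap('top');P=pts('top',d);edge(im,d,P,*BL,zr=(240,300))
im,d=snap('scene');P=pts('scene',d)
m=(cv2.inRange(cv2.cvtColor(im,cv2.COLOR_RGB2HSV),*BL)>0)&(P[...,2]>100)&(P[...,2]<300)&(P[...,0]>400)&(P[...,0]<620)
Q=P[m];print(len(Q),'z',np.percentile(Q[:,2],[1,99]).round(1),'y',np.percentile(Q[:,1],[.5,99.5]).round(1),'x',np.median(Q[:,0]).round(1),np.linalg.svd(Q-Q.mean(0))[2][2].round(3))
E
```

```text
t 6.55 p [517.  186.  225.8] tool-y yaw -2.75 zax [-0.002  0.001 -1.   ] F [ 0.9 -0.7 -0.8] gap 7.8 grip 30.0
shift mm tool [-4.1  3.5 95.8]
n 28 z [251.3 267.  270.1]
 rect [513.6 128.9] [10.1  5.8] 84.8
 dir 88.89 c 512.7 129.0
1750 z [144.1 269.1] y [127.1 243.8] x 520.3 [ 0.999 -0.048 -0.002]
```

Request:
send_rows(plan="-0.0038 0.003 0 0.006;0 0 0.02 0;0 0 0.02 0;0 0 0.02 0;0 0 0.015 0;0 0 0.01 0;0 0 0.007 0;0 0 0 0;0 0 0 0")

```text
time: 7.55
tcp_pos: [522.8, 178.0, 135.1]
orientation: [2.287, 2.153, 0.001]
contact_force: [0.2, -0.0, -1.3]
finger_gap: 0.082
gripper_force: 30.0
```

```bash
python3 - <<'E'
from b import *
p,r,s=st();go(p,r,[520.1,181.8,128])
im,d=snap('scene','s2.png');P=pts('scene',d)
m=(cv2.inRange(cv2.cvtColor(im,cv2.COLOR_RGB2HSV),*BL)>0)&(P[...,2]>15)&(P[...,2]<300)&(P[...,0]>400)&(P[...,0]<620)&(P[...,1]>50)
Q=P[m];print(len(Q),'z',np.percentile(Q[:,2],[1,99]).round(1),'y',np.percentile(Q[:,1],[.5,99.5]).round(1),'x',np.median(Q[:,0]).round(1),np.linalg.svd(Q-Q.mean(0))[2][2].round(3))
E
```

```text
t 7.55 p [522.8 178.  135.1] tool-y yaw -3.46 zax [ 0.001  0.    -1.   ] F [ 0.2 -0.  -1.3] gap 7.7 grip 30.0
shift mm tool [ 3.7 -2.9  7.1]
1466 z [ 53.1 178.8] y [118.4 234. ] x 526.3 [ 0.998 -0.057  0.001]
```

Request:
send_rows(plan="0.0037 -0.0028 0 0;0 0 0.003 0;0 0 0.003 0;0 0 0 0;0 0 0 0")

```text
time: 8.1
tcp_pos: [519.6, 182.1, 128.5]
orientation: [-2.287, -2.154, 0.0]
contact_force: [0.5, -0.2, -1.4]
finger_gap: 0.085
gripper_force: 30.0
```

Request:
send_rows(plan="0 0 0.0015 0;0 0 0.0015 0;0 0 0 0;0 0 0 0")

```text
time: 8.5
tcp_pos: [520.0, 182.1, 127.0]
orientation: [2.286, 2.153, 0.002]
contact_force: [-3.2, -0.5, 8.7]
finger_gap: 0.082
gripper_force: 30.0
```

Request:
send_rows(plan="0 0 0 0;0 0 0 0;0 0 0 0;0 0 -0.002 0;0 0 0 0", jaw=0.024)

```text
time: 9.0
tcp_pos: [519.8, 182.1, 127.8]
orientation: [2.287, 2.154, 0.0]
contact_force: [0.8, -0.7, 0.4]
finger_gap: 0.255
gripper_force: 0.0
```

Request:
send_rows(plan="0 -0.003 0 0;0 -0.003 0 0;0 -0.003 0 0;0 -0.003 0 0;0 -0.003 0 0;0 0 0 0;0 0 0 0", jaw=0.045)

```text
time: 9.7
tcp_pos: [504.7, 183.0, 127.8]
orientation: [2.287, 2.154, 0.0]
contact_force: [-0.8, 0.7, 1.1]
finger_gap: 0.483
gripper_force: 0.1
```

```bash
cat > look.py <<'E'
from b import *
import sys
CR=np.array([511,181,32.]);c,s_=np.cos(np.radians(-3.1)),np.sin(np.radians(-3.1));a=np.radians(30)
X=np.array([c*np.cos(a),s_*np.cos(a),np.sin(a)]);Y=np.array([-s_,c,0]);Z=np.cross(X,Y)
def plate(n,col,f=None):
    im,d=snap(n,f);P=pts(n,d)
    m=(cv2.inRange(cv2.cvtColor(im,cv2.COLOR_RGB2HSV),*col)>0)&(d>0)&(P[...,2]>20)&(P[...,2]<300)&(P[...,0]>380)&(P[...,0]<620)&(P[...,1]>90)&(P[...,1]<280)
    k,l,stt,_=cv2.connectedComponentsWithStats(m.astype(np.uint8));m=l==(1+np.argmax(stt[1:,4]))
    Q=P[m];nn=np.linalg.svd(Q-Q.mean(0),full_matrices=False)[2][2];nn*=np.sign(nn[0])
    for _ in range(3):
        k=np.abs((Q-np.median(Q,0))@nn);B=Q[k<8]if (k<8).sum()>100 else Q;nn=np.linalg.svd(B-B.mean(0),full_matrices=False)[2][2];nn*=np.sign(nn[0])
    L=np.c_[(Q-CR)@X,(Q-CR)@Y,(Q-CR)@Z]
    print(n,len(Q),'normal',nn.round(3),'lean',np.degrees(np.arcsin(nn[2])).round(1),'yaw',np.degrees(np.arctan2(nn[1],nn[0])).round(1),'x_front',np.percentile(L[:,0],[5,50,95]).round(1),'y',np.percentile(L[:,1],[.5,99.5]).round(1),'z',np.percentile(L[:,2],[.5,99.5]).round(1))
if __name__=='__main__':
    p,r,s=st();print('tcp rel corner along h',((p-CR)@np.array([c,s_,0])).round(1))
    col=OR if sys.argv[1]=='o' else BL
    plate('scene',col,sys.argv[2]);plate('top',col)
E
python3 look.py b s3.png
```

```text
t 9.7 p [504.7 183.  127.8] tool-y yaw -3.43 zax [ 0. -0. -1.] F [-0.8  0.7  1.1] gap 44.9 grip 0.1
tcp rel corner along h -6.4
scene 1736 normal [ 0.964 -0.057  0.261] lean 15.1 yaw -3.4 x_front [17.3 30.2 47. ] y [-57.3  58.1] z [  4.  126.7]
top 39 normal [ 0.959 -0.015  0.285] lean 16.5 yaw -0.9 x_front [23.3 35.3 47.7] y [-59.4 -47.8] z [ 26.2 127.5]
```

View pics/s3.png

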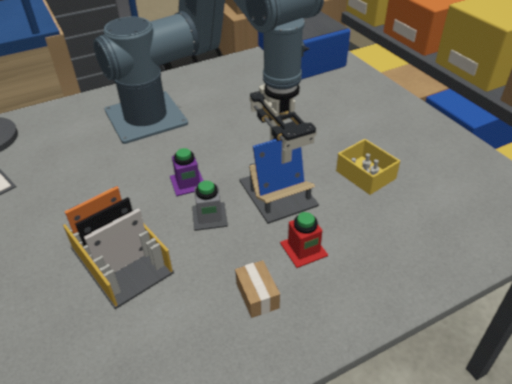

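The blue plate stands on the ledge at about (280,165), leaning 15° on the rear finger as intended. I'll carry on laying it back.

Request:
send_rows(plan="0 -0.004 0 0;0 -0.004 0 0;0 -0.004 0 0;0 -0.004 0 0;0 -0.004 0 0;0 -0.004 0 0;0 -0.004 -0.001 0;0 -0.004 -0.001 0;0 -0.004 -0.001 0;0 -0.002 0 0;0 0 0 0;0 0 0 0")

```text
time: 11.0
tcp_pos: [466.8, 185.3, 130.7]
orientation: [-2.287, -2.154, 0.0]
contact_force: [-0.8, -0.5, 1.1]
finger_gap: 0.483
gripper_force: 0.5
```

```bash
python3 look.py b s4.png
```

```text
t 11.0 p [466.8 185.3 130.7] tool-y yaw -3.44 zax [-0.  0. -1.] F [-0.8 -0.5  1.1] gap 44.9 grip 0.5
tcp rel corner along h -44.4
scene 2048 normal [ 0.826 -0.047  0.562] lean 34.2 yaw -3.2 x_front [ 5.5 11.2 16.2] y [-57.4  58.8] z [  3.8 129.3]
top 183 normal [ 0.819 -0.084  0.568] lean 34.6 yaw -5.9 x_front [ 3.9 10.5 14.9] y [-61.2 -39.4] z [  8.  131.6]
```

Request:
send_rows(plan="0 -0.004 0 0;0 -0.004 0 0;0 -0.004 0 0;0 0 -0.02 0;0 0 -0.03 0;0 0 -0.03 0;0 0.03 -0.02 0;0 0.04 0 0;0 0.04 0 0;0 0.04 0 0;0 0 0 0;0 0 0 0")

```text
time: 12.3
tcp_pos: [604.3, 176.8, 229.5]
orientation: [-2.287, -2.152, 0.003]
contact_force: [-0.6, -0.4, -0.3]
finger_gap: 0.489
gripper_force: 0.0
```

```bash
python3 look.py b s5.png
```

```text
t 12.3 p [604.3 176.8 229.5] tool-y yaw -3.47 zax [-0.002 -0.    -1.   ] F [-0.6 -0.4 -0.3] gap 45.5 grip 0.0
tcp rel corner along h 93.4
scene 2271 normal [ 0.812 -0.043  0.582] lean 35.6 yaw -3.0 x_front [ 2.7  9.2 15.8] y [-57.   58.5] z [  4.  128.4]
top 181 normal [ 0.831 -0.038  0.555] lean 33.7 yaw -2.6 x_front [12.3 14.1 15.9] y [-25.   57.6] z [ 3.5 40.2]
```

View pics/s5.png

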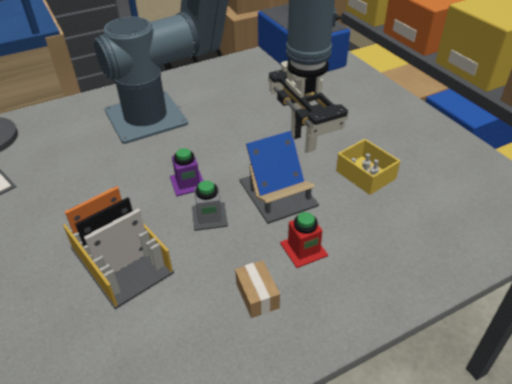

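The blue plate rests on the board, at (275,165), but its foot is a few mm out. I'll push the foot home with spread fingertips, after a quarter turn of the tool.

```bash
python3 -c "
from h import *
p,r,s=st();print(s['qpos'].round(2))"
```

```text
t 12.4 p [603.3 177.2 230.5] tool-y yaw -3.42 zax [-0.001  0.    -1.   ] F [0.5 0.8 0.2] gap 45.0 grip 0.0
[0.11 0.39 1.31 0.   1.44 0.17]
```

Request:
send_rows(plan="0 0 0 0.15;0 0 0 0.15;0 0 0 0.15;0 0 0 0.15;0 0 0 0.15;0 0 0 0.15;0 0 0 0.15;0 0 0 0.15;0 0 0 0.15;0 0 0 0.15;0 0 0 0.065;0 0 0 0", jaw=0.06)

```text
time: 13.6
tcp_pos: [603.3, 177.5, 231.6]
orientation: [-3.14, 0.085, -0.001]
contact_force: [0.2, -0.4, -0.7]
finger_gap: 0.645
gripper_force: 0.0
```

Request:
send_rows(plan="-0.035 0 0 0;-0.035 0.001 0 0;0 0 0.045 0;0 0 0.045 0;0 0 0.04 0;0 0 0.02 0;0 0 0.01 0;0 0 0 0;0 0 0 0")

```text
time: 14.5
tcp_pos: [535.4, 180.0, 72.0]
orientation: [-3.14, 0.084, -0.003]
contact_force: [-0.2, -0.2, 0.5]
finger_gap: 0.643
gripper_force: 0.0
```

```bash
python3 - <<'E'
from look import *
p,r,s=st();print((p-CR)@np.array([c,s_,0]),(p-CR)@Y)
E
```

```text
t 14.5 p [535.4 180.   72. ] tool-y yaw -93.06 zax [ 0.002  0.    -1.   ] F [-0.2 -0.2  0.5] gap 59.8 grip 0.0
24.410541546435642 0.35312659798682244
```

Request:
send_rows(plan="-0.003 0 0.006 0;-0.003 0 0.007 0;-0.003 0 0.007 0;-0.003 0 0 0;-0.003 0 0 0;0 0 0 0")

```text
time: 15.1
tcp_pos: [519.3, 180.6, 50.7]
orientation: [3.14, -0.085, -0.0]
contact_force: [0.2, -0.0, -0.6]
finger_gap: 0.643
gripper_force: 0.0
```

Request:
send_rows(plan="-0.002 0 0 0;-0.002 0 0 0;0 0 0 0")

```text
time: 15.4
tcp_pos: [517.4, 180.8, 51.4]
orientation: [-3.14, 0.085, -0.006]
contact_force: [5.1, -0.5, -0.4]
finger_gap: 0.647
gripper_force: 1.9
```

Request:
send_rows(plan="-0.001 0 0 0;-0.001 0 0 0;0 0 0 0;0 0 0 0")

```text
time: 15.8
tcp_pos: [517.0, 180.9, 51.8]
orientation: [-3.14, 0.085, -0.011]
contact_force: [7.8, -1.8, -2.0]
finger_gap: 0.647
gripper_force: 3.2
```

```bash
python3 look.py b s6.png
```

```text
t 15.8 p [517.  180.9  51.8] tool-y yaw -93.12 zax [ 0.007  0.    -1.   ] F [ 7.8 -1.8 -2. ] gap 60.2 grip 3.2
tcp rel corner along h 6.0
scene 519 normal [ 0.867 -0.044  0.497] lean 29.8 yaw -2.9 x_front [ 4.9  8.3 28.1] y [-33.4  38.9] z [ 3.1 75.5]
top 718 normal [ 0.852 -0.045  0.522] lean 31.5 yaw -3.0 x_front [ 3.2  8.4 10.4] y [-33.5  57.4] z [ 49.7 217.3]
```

Request:
send_rows(plan="0.006 0 0 0;0.008 0 -0.005 0;0.01 0 -0.01 0;0 0 -0.04 0;0 0 -0.04 0;0 0 -0.04 0;0.04 0 -0.04 0;0.03 0 0 0;0 0 0 0;0 0 0 0")

```text
time: 16.9
tcp_pos: [602.2, 175.9, 220.0]
orientation: [3.14, -0.086, -0.005]
contact_force: [-0.7, -0.6, 1.6]
finger_gap: 0.647
gripper_force: 0.0
```

```bash
python3 look.py b s7.png; python3 -c "
from b import *
im,d=snap('top');edge(im,d,pts('top',d),*OR)
p,r,s=st();print(s['qpos'].round(2))"
```

```text
t 16.9 p [602.2 175.9 220. ] tool-y yaw -93.13 zax [-0.003 -0.    -1.   ] F [-0.7 -0.6  1.6] gap 60.2 grip 0.0
tcp rel corner along h 91.3
scene 2015 normal [ 0.866 -0.048  0.498] lean 29.9 yaw -3.2 x_front [ 5.   8.3 11.7] y [-57.3  58. ] z [  3.3 128.9]
top 104 normal [ 0.873 -0.045  0.486] lean 29.1 yaw -2.9 x_front [7.2 8.8 9.8] y [-23.5  56.9] z [ 3.4 36.6]
n 194 z [137.2 140.4 143.2]
 rect [ 452.3 -242.6] [  8.  118.2] 12.2
 dir -77.73 c 452.2 -241.7
t 17.05 p [601.4 176.2 220.1] tool-y yaw -93.09 zax [-0.003 -0.    -1.   ] F [ 0.8 -0.2 -0.3] gap 60.2 grip 0.0
[0.11 0.4  1.33 0.   1.41 1.73]
```

Request:
send_rows(plan="0 0 0 -0.15;0 0 0 -0.15;0 0 0 -0.15;0 0 0 -0.15;0 0 0 -0.15;0 0 0 -0.15;0 0 0 -0.15;0 0 0 -0.15;0 0 0 -0.15;0 0 0 -0.15;0 0 0 -0.15;0 0 0 -0.15", jaw=0.03)

```text
time: 18.25
tcp_pos: [601.6, 176.3, 220.8]
orientation: [-2.01, -2.413, 0.002]
contact_force: [-0.0, -0.1, 0.7]
finger_gap: 0.327
gripper_force: 0.0
```

Request:
send_rows(plan="0 0 0 -0.041;-0.0376 -0.0235 0 0;-0.0376 -0.0235 0 0;-0.0376 -0.0235 0 0;-0.0376 -0.0235 0 0;-0.0376 -0.0235 0 0;-0.0376 -0.0235 0 0;-0.0376 -0.0235 0 0;-0.0376 -0.0235 0 0;-0.0376 -0.0235 0 0;-0.0376 -0.0235 0 0;0 0 0 0")

```text
time: 19.45
tcp_pos: [451.6, -245.5, 220.7]
orientation: [-1.975, -2.443, 0.003]
contact_force: [-0.5, 1.3, 0.3]
finger_gap: 0.325
gripper_force: 0.0
```

```bash
python3 - <<'E'
from b import *
im,d,P,p,r=wrist();edge(im,d,P,*OR);p,r,s=st();go(p,r,[452.6,-242,97])
E
```

```text
t 19.45 p [ 451.6 -245.5  220.7] tool-y yaw 12.08 zax [-0.001 -0.001 -1.   ] F [-0.5  1.3  0.3] gap 30.2 grip 0.0
n 189 z [139.  140.1 141.2]
 rect [ 451.1 -241.9] [  7.8 119.4] 12.4
 dir -74.88 c 450.6 -231.8
t 19.5 p [ 452.4 -243.   220.7] tool-y yaw 12.13 zax [-0.001  0.001 -1.   ] F [-0.4 -0.7 -0.3] gap 30.0 grip 0.0
shift mm tool [  0.9   0.6 123.7]
```

Request:
send_rows(plan="0.001 -0.001 0 -0.004;0 0 0.03 0;0 0 0.03 0;0 0 0.02 0;0 0 0.02 0;0 0 0.012 0;0 0 0.011 0;0 0 0 0;0 0 0 0")

```text
time: 20.4
tcp_pos: [453.1, -240.6, 98.4]
orientation: [1.963, 2.452, 0.0]
contact_force: [-0.1, -0.1, -0.4]
finger_gap: 0.319
gripper_force: 0.0
```

Request:
send_rows(plan="0 0 0 0;0 0 0 0;0 0 0 0;0 0 0 0;0 0 0 0;0 0 0 0", jaw=0)

```text
time: 21.0
tcp_pos: [452.5, -241.1, 98.5]
orientation: [1.964, 2.451, -0.001]
contact_force: [-2.9, -0.5, 6.4]
finger_gap: 0.088
gripper_force: 30.0
```

Request:
send_rows(plan="0 0 -0.01 0;0 0 -0.015 0;0 0 -0.015 0;0 0 -0.015 0;0 0 -0.015 0;0 0 -0.015 0;0 0 -0.015 0;0 0 -0.015 0;0 0 -0.015 0;0 0 0 0;0 0 0 0")

```text
time: 22.1
tcp_pos: [452.9, -240.5, 227.9]
orientation: [1.964, 2.452, 0.001]
contact_force: [0.1, 0.7, -1.5]
finger_gap: 0.083
gripper_force: 30.0
```

```bash
python3 - <<'E'
from b import *
p,r,s=st();go(p,r,[528,181,229]);print(s['qpos'].round(2))
im,d=snap('top');P=pts('top',d);edge(im,d,P,*OR,zr=(240,300))
E
```

```text
t 22.1 p [ 452.9 -240.5  227.9] tool-y yaw 12.62 zax [ 0.001  0.    -1.   ] F [ 0.1  0.7 -1.5] gap 7.8 grip 30.0
shift mm tool [395.  165.4  -1. ]
[-0.71  0.18  1.61  0.    1.35 -0.93]
n 123 z [264.8 269.9 272.7]
 rect [ 448.2 -214.6] [ 8.6 62.3] 13.3
 dir -77.5 c 447.0 -210.0
```

Request:
send_rows(plan="0 0 -0.025 0;0 0 0 0.137;0 0 0 0.137;0.045 0.005 0 0;0.047 0.0052 0 0;0.0475 0.0052 0 0;0.0475 0.0053 0 0;0.0475 0.0053 0 0;0.0475 0.0053 0 0;0.0475 0.0053 0 0;0.0475 0.0053 0 0;0.048 0.0053 0 0")

```text
time: 23.35
tcp_pos: [522.2, 183.1, 251.8]
orientation: [-2.28, -2.16, 0.002]
contact_force: [0.8, -0.4, -1.3]
finger_gap: 0.081
gripper_force: 30.0
```

Request:
send_rows(plan="0 0 0.03 0;0 0 0.02 0;0 0 0 0;0 0 0 0")

```text
time: 23.75
tcp_pos: [522.4, 181.0, 202.4]
orientation: [-2.28, -2.16, 0.002]
contact_force: [0.1, 0.1, -1.5]
finger_gap: 0.085
gripper_force: 30.0
```

```bash
python3 - <<'E'
from look import *
p,r,s=st();go(p,r,[523.05,181.65,135])
im,d=snap('scene');P=pts('scene',d)
m=(cv2.inRange(cv2.cvtColor(im,cv2.COLOR_RGB2HSV),*OR)>0)&(P[...,2]>100)&(P[...,2]<320)&(P[...,0]>470)&(P[...,0]<600)&(P[...,1]>90)&(P[...,1]<270)
Q=P[m];print(len(Q),'z',np.percentile(Q[:,2],[1,99]).round(1),'y',np.percentile(Q[:,1],[.5,99.5]).round(1),'x',np.median(Q[:,0]).round(1))
E
```

```text
t 23.75 p [522.4 181.  202.4] tool-y yaw -3.1 zax [-0.002 -0.    -1.   ] F [ 0.1  0.1 -1.5] gap 7.9 grip 30.0
shift mm tool [ 0.7  0.8 67.4]
1692 z [119.3 244.5] y [121.8 237.4] x 526.1
```

Request:
send_rows(plan="0.001 0.001 0 0;0 0 0.02 0;0 0 0.02 0;0 0 0.015 0;0 0 0.01 0;0 0 0.003 0;0 0 0 0;0 0 0 0")

```text
time: 24.6
tcp_pos: [524.6, 182.0, 136.0]
orientation: [2.28, 2.16, 0.002]
contact_force: [0.7, 0.1, -1.6]
finger_gap: 0.083
gripper_force: 30.0
```

Request:
send_rows(plan="0 0 0.0015 0;0 0 0.0015 0;0 0 0 0;0 0 0 0")

```text
time: 25.0
tcp_pos: [523.9, 182.0, 132.1]
orientation: [2.281, 2.161, 0.0]
contact_force: [-0.6, -0.5, -1.4]
finger_gap: 0.081
gripper_force: 30.0
```

Request:
send_rows(plan="0 0 0.0015 0;0 0 0.0015 0;0 0 0 0;0 0 0 0")

```text
time: 25.4
tcp_pos: [524.1, 182.1, 130.3]
orientation: [2.28, 2.16, 0.001]
contact_force: [-2.8, -0.7, 8.0]
finger_gap: 0.086
gripper_force: 30.0
```

Request:
send_rows(plan="0 0 0 0;0 0 0 0;0 0 -0.003 0;0 0 -0.006 0;0 0 -0.006 0;0 0 -0.006 0;0 0 0 0;0 0 0 0", jaw=0.024)

```text
time: 26.2
tcp_pos: [524.0, 182.0, 150.3]
orientation: [2.28, 2.16, 0.001]
contact_force: [-0.3, 0.1, -0.0]
finger_gap: 0.259
gripper_force: 0.1
```

Request:
send_rows(plan="0 -0.003 0 0;0 -0.003 0 0;0 -0.003 0 0;0 -0.003 0 0;0 -0.003 0 0;0 -0.003 0 0;0 0 0 0;0 0 0 0", jaw=0.04)

```text
time: 27.0
tcp_pos: [505.9, 183.0, 150.1]
orientation: [2.28, 2.161, 0.0]
contact_force: [-0.1, 0.1, 0.9]
finger_gap: 0.427
gripper_force: 0.2
```

```bash
python3 look.py o s8.png
```

```text
t 27.0 p [505.9 183.  150.1] tool-y yaw -3.09 zax [ 0.  0. -1.] F [-0.1  0.1  0.9] gap 39.7 grip 0.2
tcp rel corner along h -5.2
scene 1892 normal [ 0.963 -0.053  0.266] lean 15.4 yaw -3.1 x_front [21.9 35.6 50.8] y [-56.5  59. ] z [  2.9 127. ]
top 62 normal [ 0.954 -0.104  0.28 ] lean 16.3 yaw -6.2 x_front [22.  36.3 51.9] y [-60.5 -43.5] z [ -0.7 129.4]
```

View pics/s8.png

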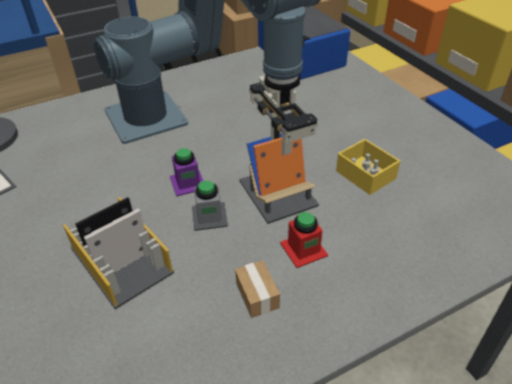

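Orange stands in front of blue at about (280,165), leaning 15° on the finger and level with blue at the sides. I'll continue with the fingertips just above blue's top edge.

Request:
send_rows(plan="0 -0.004 -0.001 0;0 -0.004 0 0;0 -0.004 0 0;0 -0.004 0 0;0 -0.004 0 0;0 -0.003 0 0;0 -0.003 0 0;0 -0.003 0 0;0 -0.003 0 0;0 -0.003 0 0;0 -0.003 0 0;0 0 0 0")

```text
time: 28.3
tcp_pos: [467.6, 185.1, 151.1]
orientation: [-2.28, -2.161, 0.0]
contact_force: [0.3, 0.3, -0.7]
finger_gap: 0.429
gripper_force: 0.0
```

```bash
python3 look.py o s9.png
```

```text
t 28.3 p [467.6 185.1 151.1] tool-y yaw -3.09 zax [-0. -0. -1.] F [ 0.3  0.3 -0.7] gap 39.9 grip 0.0
tcp rel corner along h -43.6
scene 2194 normal [ 0.844 -0.045  0.534] lean 32.3 yaw -3.0 x_front [12.8 16.8 20.9] y [-57.2  59.4] z [  2.6 127.9]
top 211 normal [ 0.839 -0.083  0.538] lean 32.6 yaw -5.7 x_front [13.2 17.1 20.1] y [-60.7 -36.4] z [ -3.4 130.3]
```

Request:
send_rows(plan="0 0 -0.02 0;0 0 -0.03 0;0 0 -0.03 0;0 0.04 0 0;0 0.045 0 0;0 0.045 0 0;0 0.01 0 0.15;0 0 0 0.15;0 0 0 0.15;0 0 0 0.15;0 0 0 0.15;0 0 0 0.15")

```text
time: 29.6
tcp_pos: [607.9, 177.4, 230.8]
orientation: [-2.996, -0.944, 0.0]
contact_force: [-1.6, 0.9, -0.1]
finger_gap: 0.426
gripper_force: 0.0
```

Request:
send_rows(plan="0 0 0 0.15;0 0 0 0.15;0 0 0 0.15;0 0 0 0.15;0 0 0 0.071;0 0 0 0;0 0 0 0", jaw=0.06)

```text
time: 30.3
tcp_pos: [607.8, 177.4, 230.9]
orientation: [3.14, -0.082, -0.0]
contact_force: [-0.1, 0.1, -0.0]
finger_gap: 0.645
gripper_force: 0.0
```

```bash
python3 look.py o s10.png;python3 -c "
from look import *
p,r,s=st();go(p,r,CR+33*np.array([c,s_,0])+np.array([0,0,45]))"
```

```text
t 30.3 p [607.8 177.4 230.9] tool-y yaw -92.99 zax [-0. -0. -1.] F [-0.1  0.1 -0. ] gap 60.0 grip 0.0
tcp rel corner along h 96.9
scene 2129 normal [ 0.844 -0.046  0.534] lean 32.3 yaw -3.1 x_front [12.6 16.8 20.9] y [-57.1  59.5] z [  2.5 128.1]
top 170 normal [ 0.841 -0.046  0.539] lean 32.6 yaw -3.2 x_front [17.9 19.4 21.9] y [-21.9  63.7] z [-3.3 36.4]
t 30.4 p [607.8 177.5 230.9] tool-y yaw -93.02 zax [-0. -0. -1.] F [-0.2 -0.6  0.6] gap 59.7 grip 0.0
shift mm tool [-63.8   1.6 153.9]
```

Request:
send_rows(plan="-0.032 0 0 0;-0.032 0.0015 0 0;0 0 0.045 0;0 0 0.045 0;0 0 0.04 0;0 0 0.02 0;0 0 0.008 0;-0.004 0 0.004 0;-0.004 0 0.004 0;-0.004 0 0.005 0;0 0 0 0;0 0 0 0")

```text
time: 31.6
tcp_pos: [532.0, 180.2, 60.7]
orientation: [-3.14, 0.085, -0.002]
contact_force: [-0.3, 0.9, 0.1]
finger_gap: 0.643
gripper_force: 0.0
```

Request:
send_rows(plan="-0.002 0 0 0;-0.002 0 0 0;-0.002 0 0 0;-0.002 0 0 0;0 0 0 0;0 0 0 0")

```text
time: 32.2
tcp_pos: [524.1, 180.5, 60.2]
orientation: [-3.14, 0.085, -0.001]
contact_force: [1.3, 0.2, -0.2]
finger_gap: 0.65
gripper_force: 0.5
```

Contact has begun at x about 13 relative to the corner, so I'll keep pushing to about 9.

Request:
send_rows(plan="-0.001 0 0 0;-0.001 0 0 0;-0.001 0 0 0;-0.001 0 0 0;0 0 0 0;0 0 0 0")

```text
time: 32.8
tcp_pos: [521.4, 180.7, 60.5]
orientation: [-3.14, 0.085, -0.005]
contact_force: [4.6, -0.2, -0.3]
finger_gap: 0.643
gripper_force: 2.1
```

```bash
python3 look.py o s11.png
```

```text
t 32.8 p [521.4 180.7  60.5] tool-y yaw -93.11 zax [ 0.003  0.    -1.   ] F [ 4.6 -0.2 -0.3] gap 59.8 grip 2.1
tcp rel corner along h 10.4
scene 806 normal [ 0.865 -0.046  0.5  ] lean 30.0 yaw -3.0 x_front [12.9 16.4 20.9] y [-57.3  58.5] z [ 2.1 80.3]
top 637 normal [ 0.854 -0.049  0.518] lean 31.2 yaw -3.3 x_front [13.1 16.4 18.1] y [-31.2  58.4] z [ 54.6 132.6]
```

Request:
send_rows(plan="0.006 0 0 0;0.008 0 -0.005 0;0.01 0 -0.01 0;0 0 -0.04 0;0 0 -0.04 0;0 0 -0.04 0;0.01 0 -0.03 0;0 0 0 0;0 0 0 0", jaw=0.06)

```text
time: 33.8
tcp_pos: [553.8, 178.9, 225.4]
orientation: [-3.14, 0.085, -0.0]
contact_force: [-1.1, -0.3, -0.6]
finger_gap: 0.646
gripper_force: 0.0
```

```bash
python3 look.py o s12.png; python3 - <<'E'
from b import *
for n in('top','scene'):
    im,d=snap(n);P=pts(n,d)
    m=(cv2.inRange(cv2.cvtColor(im,cv2.COLOR_RGB2HSV),(50,120,60),(85,255,255))>0)&(P[...,2]>95)&(P[...,2]<115)&(abs(P[...,0]-492)<40)&(abs(P[...,1])<40)
    Q=P[m];zt=np.median(Q[Q[:,2]>103][:,2]);T=Q[Q[:,2]>zt-3];print(n,len(T),zt,T.min(0).round(1),T.max(0).round(1),T.mean(0).round(1))
p,r,s=st();go(p,r,[492,-1.5,140])
E
```

```text
t 33.8 p [553.8 178.9 225.4] tool-y yaw -93.11 zax [ 0.  0. -1.] F [-1.1 -0.3 -0.6] gap 60.1 grip 0.0
tcp rel corner along h 42.8
scene 2254 normal [ 0.864 -0.046  0.502] lean 30.1 yaw -3.1 x_front [12.9 16.2 19.6] y [-57.   59.6] z [  2.6 127.9]
top 924 normal [ 0.86  -0.046  0.509] lean 30.6 yaw -3.1 x_front [13.7 16.5 18. ] y [-26.4  59.2] z [ -1.8 131.8]
top 167 104.6960261662241 [472.6 -19.  101.8] [505.   13.4 109.4] [489.3  -2.7 104.4]
scene 114 104.65678910500412 [478.3 -18.8 101.7] [508.1  13.  107.7] [493.1  -2.9 104.5]
t 34.0 p [552.6 178.8 223.3] tool-y yaw -93.11 zax [-0.004 -0.    -1.   ] F [-0.6  0.1  0.2] gap 60.0 grip 0.0
shift mm tool [-50.4 183.3  83.6]
```

Request:
send_rows(plan="-0.0103 0.037 0 0;-0.0103 0.037 0 0;-0.0103 0.037 0 0;-0.0103 0.037 0 0;-0.0103 0.037 0 0;0 0 0.04 0;0 0 0.04 0;0 0 0.022 0;0 0 0 0;0 0 0 0", jaw=0)

```text
time: 35.0
tcp_pos: [491.9, -2.9, 122.8]
orientation: [-3.14, 0.085, 0.003]
contact_force: [1.0, 0.4, 0.6]
finger_gap: 0.005
gripper_force: 0.0
```

```bash
python3 -c "
from h import *
p,r,s=st();go(p,r,[491,-2.8,97])"
```

```text
t 35.0 p [491.9  -2.9 122.8] tool-y yaw -93.1 zax [-0.002  0.    -1.   ] F [1.  0.4 0.6] gap 0.4 grip 0.0
shift mm tool [-0.9 -0.  25.8]
```

Request:
send_rows(plan="0 0 0.006 0;0 0 0.006 0;0 0 0.004 0;0 0 0.003 0;0 0 0.003 0;0 0 0.002 0;0 0 0 0;0 0 0 0")

```text
time: 35.8
tcp_pos: [492.4, -3.0, 99.2]
orientation: [-3.14, 0.085, -0.0]
contact_force: [-0.8, 0.7, 2.5]
finger_gap: 0.007
gripper_force: 1.4
```

Request:
send_rows(plan="0 0 0.002 0;0 0 0.002 0;0 0 0.001 0;0 0 0 0;0 0 0 0")

```text
time: 36.3
tcp_pos: [492.5, -3.0, 95.9]
orientation: [3.14, -0.085, 0.002]
contact_force: [-6.4, 2.6, 20.1]
finger_gap: 0.008
gripper_force: 9.9
```

The force rose to 20 N, so the button is bottomed. I'll back off straight up.

Request:
send_rows(plan="0 0 -0.005 0;0 0 -0.01 0;0 0 -0.03 0;0 0 -0.04 0;0 0 -0.04 0;0 0 0 0;0 0 0 0;0 0 0 0")

```text
time: 37.1
tcp_pos: [491.4, -2.9, 217.8]
orientation: [-3.14, 0.085, 0.004]
contact_force: [0.6, 0.2, -0.5]
finger_gap: 0.005
gripper_force: 0.0
```

```bash
python3 look.py o s13.png; python3 look.py b s14.png
```

```text
t 37.1 p [491.4  -2.9 217.8] tool-y yaw -93.11 zax [-0.002  0.    -1.   ] F [ 0.6  0.2 -0.5] gap 0.4 grip 0.0
tcp rel corner along h -9.6
scene 2285 normal [ 0.865 -0.047  0.5  ] lean 30.0 yaw -3.1 x_front [13.  16.4 19.5] y [-57.2  59.5] z [  2.3 128.2]
top 1377 normal [ 0.86  -0.046  0.509] lean 30.6 yaw -3.0 x_front [13.8 16.5 18.1] y [-59.9  58.8] z [ -3.4 132. ]
t 37.2 p [491.3  -2.9 217.4] tool-y yaw -93.11 zax [-0.003  0.001 -1.   ] F [-0.3 -0.4 -0.8] gap 0.5 grip 0.0
tcp rel corner along h -9.7Traceback (most recent call last):
  File "look.py", line 17, in <module>
    plate('scene',col,sys.argv[2]);plate('top',col)
    ~~~~~^^^^^^^^^^^^^^^^^^^^^^^^^
  File "look.py", line 8, in plate
    k,l,stt,_=cv2.connectedComponentsWithStats(m.astype(np.uint8));m=l==(1+np.argmax(stt[1:,4]))
                                                                           ~~~~~~~~~^^^^^^^^^^^
    return _wrapfunc(a, 'argmax', axis=axis, out=out, **kwds)
    return bound(*args, **kwds)
ValueError: attempt to get argmax of an empty sequence
```

View pics/s13.png

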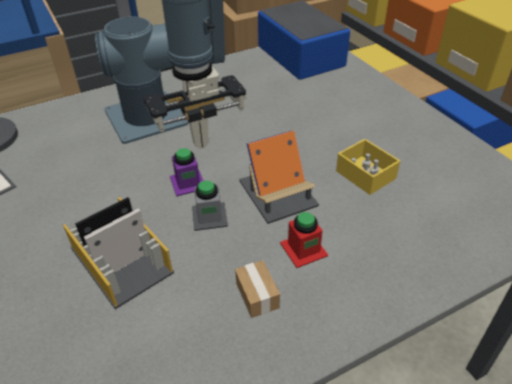

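The pile stands flush on the rest at (277,165), with blue fully hidden behind orange. The button is up, the arm is clear, and the black and white plates are still in the rack.

```bash
python3 -c "
from rig import env
print(env.hand_in())"
```

```text
the job is handed in; nothing more can be done
None
```

Job handed in at about 37 s: the blue and orange plates measured flush and home on the rest and released, and the green button was pressed until it bottomed; the hand-in gave no verdict.

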